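Clear the valve test box: reject to the red box, good valve to the basket

ROBOT

A 6-joint arm with a two-finger parallel gripper is mounted at the origin on the work surface. World frame = base frame: x ahead of the robot, y to its left, z up, the work surface at z = 0. Lengths are in m, angles in degrees, forces in N, time in s.
With the tool pointing down it reaches from about 0.4 to 0.925 m from the base axis. Payload 3.4 kg.
Tool frame: the origin (TCP) lies midway between the tips of the shut fingers; the grasp point (between the pads) lies 19 mm behind it; z points along the fingers, y is the line along which they close (so a half turn about z gives the same grasp; the last joint's range is limited). The gripper opens to 85 mm and grips with 20 to 120 N. Pads are 22 mm wide; open, the fingers measure 114 mm over their backs; the gripper's body (76 mm by 85 mm) begins 54 mm behind the grasp point. The pads swing forward as they close: fully open they stand 13 mm farther back than shut.
Start: joints at [68.612, 17.578, 86.31, -0, 76.112, -4.211], TCP at [0.17, 0.549, 0.231] pointing down, gripper open.
Joint ranges: [-179.03, 179.03], [-60, 130.46], [8.19, 133.38], [-81.62, 261.62], [5.75, 156.47], [-153.77, 153.77]. Speed limits (degrees/s): [147.25, 147.25, 180, 180, 180, 180].

INTERFACE

Orientations are given as a 3x3 rotation matrix whose columns are the frame's x, y, z axes.
In Python, from station import sense, capture, hand_in, outline_of gives the robot as it stands. The module is installed in compiled form; this text tells all that it offers.
- The arm moves only by the tool carry_out, never from a script. Its argument "increments" is a list of rows, each a list of 3 entries, a list of its own where there are three numbers: the shift along the world's x, y, z as a fraction of full scale, then the turn, a rotation vector about the world's x, y, z as a fraction of full scale, then the opening, from 0 (shut) to 1 (fully open). A call has exactly 8 rows; each row shifts and turns the commanded pose from where the row before left it; what a row does not reach is not made up. Full scale, the value 1, is 2 cm for a shift and 90 degrees for a turn. A row lasts 1/10 s, in which the tool goes at most 50 mm and 8.59 degrees, less where a joint would pass 70% of its speed; a pose out of reach is approached as far as the arm can. A call with a number of a shift or a turn outside -1 to 1 is refused whole. A call with a gripper value outside its range is refused whole. The fingers move at their own pace and stop on an object; "newtons" is the grip in N (left out, the last holds). Time passes only in rows, so rows that do not move let the fingers close, or fill a call up. It gives the time, the measured TCP pose, the force, the opening and the grip force at its end, in the units of the state.
- sense(): the state, without advancing time (a new reading comes with each control period).
- capture(name): name is "side" or "top"; returns a dict with "image" (480x640x3 uint8, red, green, blue), "mtx" (3x3 intrinsics, pixels), "D" ([k1, k2, p1, p2, k3] as OpenCV has them; the pictures are not rectified), "world_to_cam" (4x4, takes a point from world to camera coordinates). Camera axes: x right, y down, z forward; pixel columns grow to the right and rows downward; lengths in m; the calibration is good to about 2 mm. A picture is of the moment at which its call begins. There is no depth.
- hand_in(): hands the job in; it is judged then, once.
Trained networks look in a picture, given as the dict that the camera call returned (one of the last four; its "shot" number tells which), for a name from the list of things; names that differ only in an ending like _2 or _b are one class to them, and where a whole thing is asked for, a point or a joint stands for the part that bears it (a point fixed in the world has none). Each returns a list of dicts, best first, with "conf" (0 to 1); they miss things now and then, are a little off and sometimes report something else, mostly with a low value. They report only what shows in the picture. A call takes as long as a camera call. They do not tell look-alikes from the thing itself.
- outline_of(thing, picture): "mask" (480x640 bool, what is visible of it) and "rect" ([left, top, right, bottom] in pixels, round what is visible of it).
The state is a dict: "t": time; "q": joint angles; "dq": joint speeds; "effort": joint torques, N m; "eef_pos": TCP position; "ee_rot": TCP orientation; "wrist_force": force on the tool from outside, world axes, zero at the start; "ft_torque": the same for the moment, N m; "finger_gap": finger opening in m; "grip_force": force on a finger pad.
Only numpy, scipy, OpenCV 4.12 (cv2) and the standard library are available. Lean on these libraries where they do the work, as an engineer would, in place of code of your own. Each camera call takes 0.05 s, during which the arm holds its last target. There are 200 camera calls.

TASK

The two cartridge valves in the test box have been checked: swing the guard right up by its front bar until it stands open, then put the red-capped reject in the red box and the yellow-capped good valve in the wire basket, in either order, lowering each one into its container and letting go there rather than dropping it from a height. Then take the guard by the bar again and lower it gently, without letting it fall, until it is fully closed. Leave the tub, the casting, the spanner and the loose stud where they are.

Things in the scene. Friction and masses are not known exactly. Their poses are not given: they have to be found in the camera images.
- testbox: Grey open-topped steel box fixed to the bench, 160 mm along its x, 240 mm along its y, walls 75 mm high, 5 mm thick, with two black valve cradles inside, side by side along y. Origin: centre of its underside. Its x points from the front (handle side, nearest the robot) to the hinge side, z up; turned up to 0.2 rad either way.
- guard (a joint): Angle (rad) of the guard: flat clear panel in a yellow frame, 160 x 240 mm, 7 mm thick, 0.5 kg, covering the test box, hinged along the box's far upper edge. 0: closed, level on the walls; grows as it opens upward; 1.75, a little past upright, is the stop. Stiff hinge: above about 0.9 it stays where left, below that it falls shut if let go. Lifting takes about 4 N at the bar.
- guard_handle (a point): Middle of the guard's handle: round dark bar, 12 mm diameter, 120 mm long, along the box's y, in the guard's plane, 45 mm out from its front edge (39 mm clear gap). Closed: 79.5 mm above the bench, 125 mm in front of the box's centre. Pinched from above, fingers before and behind it, it turns between the fingers, so the tool can stay upright. Axes turn with the guard.
- guard_hinge (a point): Middle of the guard's hinge axis, which runs along the box's y, 79.5 mm above the bench and 80 mm behind the box's centre. The bar's centre moves about it in a circle of 205 mm radius.
- valve_red: Cartridge valve, 0.2-0.4 kg, the reject: steel cylinder 26 mm diameter, 100 mm long, along its x; red cap (32 mm diameter, 14 mm long) on its +x end. Origin: on the axis at the cylinder's middle. Starts in a test box cradle, 45 mm left or right of the box's centre and 12 mm nearer its front, x along the box's x, axis 50 mm above the bench; on V rests 35 mm either side of its middle.
- valve_yellow: Cartridge valve, 0.2-0.4 kg, the good one: steel cylinder 26 mm diameter, 100 mm long, along its x; yellow cap (32 mm diameter, 14 mm long) on its +x end. Origin: on the axis at the cylinder's middle. Starts in a test box cradle, 45 mm left or right of the box's centre and 12 mm nearer its front, x along the box's x, axis 50 mm above the bench; on V rests 35 mm either side of its middle.
- reject_box: Red painted sheet-steel reject box, fixed to the bench, open at the top: outside 190 mm along its x, 150 mm along its y, 85 mm high, walls and floor 4 mm. Origin: centre of its underside, z up. It stands left or right of the test box (the other container on the other side), its x within 0.3 rad of straight ahead.
- wire_basket: Bright metal wire basket, fixed to the bench, open at the top: outside 190 mm along its x, 150 mm along its y, 85 mm high, walls and floor 4 mm. Origin: centre of its underside, z up. It stands left or right of the test box (the other container on the other side), its x within 0.3 rad of straight ahead.
- tub: White plastic tub with a green band, 110 mm in diameter, 108 mm high, standing behind the work. Bystander. Origin: centre of its underside.
- housing: Brown iron casting with a yellow-capped stub, 100 x 130 mm, 77 mm high, standing behind the work. Bystander. Origin: centre of its underside.
- spanner: Steel spanner lying flat behind the test box, under 15 mm high. Bystander. Its origin is on its underside.
- stud: Loose dark steel stud, 14 mm in diameter and 140 mm long with a 21 mm square collar at the middle, lying on the bench between robot and test box. Bystander. Origin: under its middle.
Things that resemble listed ones, but are neither listed nor needed, are in the scene too. What is shaped like the wire_basket but blue is not meant.

How it is judged:
By the outcome, as a careful person would: the job done as asked, in the order asked, and still so for the second after the job is handed in, with the robot touching nothing.
It also fails if it takes over 72 s, if anything falls off the work surface, if the arm or the gripper's body presses on something with over 40 N, if the wrist force passes 120 N, or if a joint passes its speed limit or range.

## Working session

There is one attempt and no reset: what is moved stays moved. The work goes in short steps, Python scripts to look and compute and a tool call to move; the robot and the scene stay as the last step left them, time stands still between calls to the robot, and variables do not carry over. Pictures are saved under pics/ and viewed, at most 10 in all, crops included, and the job is handed in when it is done.

Besides the shell and the picture viewer there is one more tool, called as name(argument=value, ...), one argument or row to a line, values as JSON. carry_out: Moves the arm, as the interface text tells. Shift numbers are shares of 2 cm and turn numbers shares of 90 degrees, none past 1 either way. Its arguments: {"type":"object","properties":{"increments":{"type":"array"},"newtons":{"type":"number"}},"required":["increments"]}

```bash
mkdir -p pics; cat > h.py <<'E'
import numpy as np, cv2
from station import sense, capture, hand_in, outline_of
def ray(c,px):
    n=cv2.undistortPoints(np.array([[px]],float),c["mtx"],np.array(c["D"],float))[0,0]
    T=np.array(c["world_to_cam"]);R=T[:3,:3]
    return -R.T@T[:3,3], R.T@np.array([n[0],n[1],1])
def at_z(c,px,z):
    o,d=ray(c,px); return o+d*(z-o[2])/d[2]
def proj(c,P):
    T=np.array(c["world_to_cam"])
    return cv2.projectPoints(np.array(P,float).reshape(-1,3),cv2.Rodrigues(T[:3,:3])[0],T[:3,3],c["mtx"],np.array(c["D"],float))[0][:,0]
def save(c,n): cv2.imwrite(f"pics/{n}.png",c["image"][:,:,::-1])
E
python3 - <<'E'
from h import *
cs={n:capture(n) for n in("top","side")}
for n,c in cs.items():
    c["mtx"]=np.array(c["mtx"],float); save(c,n+"0")
    o,_=ray(c,(320,240)); print(n,"cam",o.round(3))
    for t in["testbox","guard","valve_red","valve_yellow","reject_box","wire_basket","tub","housing","spanner","stud"]:
        for r in outline_of(t,c)[:3]:
            m=r["mask"].astype(np.uint8)
            if m.sum()==0: continue
            b=cv2.minAreaRect(cv2.findNonZero(m)); print(t,round(r["conf"],2),np.round(r["rect"]), "c",np.round(b[0]),np.round(b[1]),round(b[2],1))
s=sense();print(s["eef_pos"],s["ee_rot"],s["finger_gap"],s["t"])
E
```

```text
top cam [ 0.314 -0.125  1.554]
testbox 0.24 [224. 170. 318. 249.] c [269. 208.] [89. 79.] 3.5
guard 0.61 [223. 168. 314. 249.] c [269. 208.] [90. 79.] 3.5
guard 0.48 [252. 136. 319. 152.] c [286. 144.] [64. 13.] 2.1
valve_red 0.39 [123. 225. 192. 302.] c [156. 263.] [66. 74.] 3.4
reject_box 0.93 [124. 227. 192. 302.] c [156. 263.] [66. 73.] 2.9
wire_basket 0.91 [372. 214. 433. 286.] c [401. 248.] [59. 73.] -0.0
wire_basket 0.91 [464. 201. 529. 279.] c [496. 242.] [73. 63.] 84.6
tub 0.84 [156. 129. 204. 176.] c [180. 151.] [48. 41.] 45.0
housing 0.67 [351. 129. 400. 169.] c [375. 148.] [38. 48.] 88.4
spanner 0.76 [254. 137. 318. 150.] c [285. 143.] [60. 11.] 3.2
stud 0.86 [271. 280. 324. 296.] c [296. 288.] [ 7. 50.] 72.3
side cam [ 0.306 -1.213  0.982]
testbox 0.76 [307. 169. 396. 244.] c [350. 207.] [75. 85.] 87.3
guard 0.72 [307. 164. 391. 222.] c [348. 196.] [54. 82.] 88.4
reject_box 0.75 [255. 127. 319. 179.] c [285. 153.] [47. 61.] 86.9
wire_basket 0.68 [281. 260. 372. 333.] c [329. 299.] [71. 88.] 87.0
wire_basket 0.58 [299. 348. 413. 438.] c [356. 393.] [ 86. 105.] 78.2
wire_basket 0.55 [146. 272. 251. 348.] c [200. 308.] [98. 74.] 4.6
tub 0.59 [364. 130. 402. 173.] c [382. 152.] [44. 34.] 90.0
tub 0.19 [308. 169. 390. 224.] c [348. 196.] [52. 81.] 90.0
housing 0.69 [410. 251. 466. 304.] c [437. 277.] [55. 45.] 69.4
spanner 0.88 [404. 205. 426. 240.] c [416. 219.] [42. 12.] 68.8
stud 0.7 [266. 221. 288. 253.] c [273. 237.] [36.  8.] 70.3
stud 0.28 [403. 203. 428. 240.] c [416. 219.] [41. 11.] 71.6
[0.16983298 0.54934538 0.23131439] [[-9.55388951e-01  2.95350557e-01 -2.77188161e-05]
 [ 2.95350556e-01  9.55388951e-01  1.41572856e-05]
 [ 3.06636129e-05  5.33894647e-06 -1.00000000e+00]] 0.085262860546625 1.1
```

View pics/top0.png

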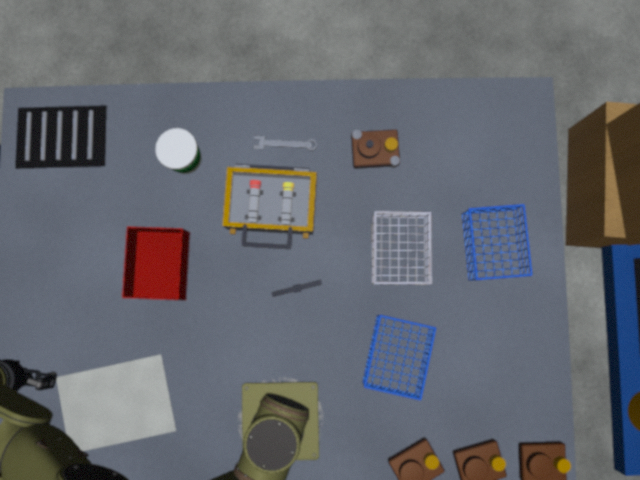

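View pics/side0.png

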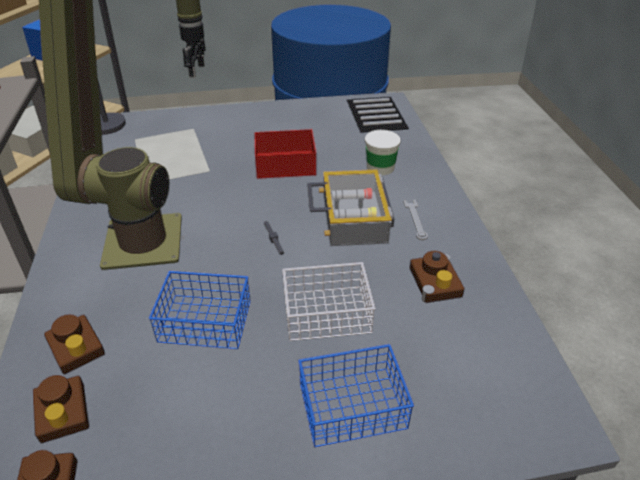

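The top picture shows:
- red box at (156,263)
- test box at (269,205), with its bar at (267,245)
- red-capped valve at (255,185) and yellow-capped valve at (288,186)
- stud at (297,288)

Look-alikes:
- **Baskets:** the bright one at (402,248) is meant. The blue ones at (498,242) and (400,356) are not.
- **Bar:** the stud and spanner are also dark or steel bars, but the guard bar is the U-shaped one at (267,245).
- **Yellow caps:** the casting stubs at (391,144) and at the bottom right are also yellow, but the valve is the one inside the box.

```bash
cat > fit.py <<'E'
from h import *
from scipy.optimize import minimize
def corners(p,dx,dy,z0,z1):
    x,y,a=p;c,s=np.cos(a),np.sin(a)
    return np.array([[x+c*u-s*v,y+s*u+c*v,z] for u in(-dx/2,dx/2) for v in(-dy/2,dy/2) for z in(z0,z1)])
def hull(pts,S=4):
    m=np.zeros((480*S,640*S),np.uint8)
    cv2.fillConvexPoly(m,np.round(cv2.convexHull((np.array(pts,np.float32)+.5)*S)).astype(np.int32),1);return m
def fit(views,p0,dx,dy,z0,z1):
    H=[(c,hull(cv2.findNonZero(cv2.resize(m.astype(np.uint8),None,fx=4,fy=4,interpolation=0)).reshape(-1,2)/4.-.5)) for c,m in views]
    def cost(p): return sum(np.logical_xor(h,hull(proj(c,corners(p,dx,dy,z0,z1)))).sum()/h.sum() for c,h in H)
    best=None
    r=minimize(cost,p0,method="Nelder-Mead",options=dict(initial_simplex=np.array([p0,p0+[.02,0,0],p0+[0,.02,0],p0+[0,0,.1]]),xatol=2e-4,fatol=1e-4))
    r=minimize(cost,r.x,method="Nelder-Mead",options=dict(initial_simplex=np.array([r.x,r.x+[.006,0,0],r.x+[0,.006,0],r.x+[0,0,-.05]]),xatol=2e-4,fatol=1e-4))
    return r.x,r.fun
E
python3 - <<'E'
from fit import *
cs=[capture("top"),capture("side")]
def pick(t,c,px):
    for r in outline_of(t,c):
        l,tp,ri,b=r["rect"]
        if l<px[0]<ri and tp<px[1]<b: return r["mask"]
for t,a,b in(("reject_box",(156,263),(285,153)),("wire_basket",(402,248),(329,299))):
    v=[(c,m) for c,p in zip(cs,(a,b)) if (m:=pick(t,c,p)) is not None]
    p0=np.append(at_z(cs[0],a,.04)[:2],0)
    for vv in (v,v[:1],v[1:]): print(t,[np.round(x,4) for x in fit(vv,p0,.19,.15,0,.085)])
# guard by yellow colour
v=[];caps=[]
for c,(l,t,r,b) in zip(cs,((215,160,325,238),(310,160,400,225))):
    hsv=cv2.cvtColor(c["image"],cv2.COLOR_RGB2HSV)
    y=cv2.inRange(hsv,(15,130,60),(32,255,255));w=np.zeros_like(y);w[t:b,l:r]=y[t:b,l:r]
    n,lab,st,ce=cv2.connectedComponentsWithStats(w);k=1+st[1:,4].argmax();v.append((c,lab==k));print(st[k],[ (st[i].tolist(),ce[i].round(1)) for i in range(1,n) if i!=k and st[i,4]>5])
p0=np.append(at_z(cs[0],(270,201),.08)[:2],0)
for vv in (v,v[:1],v[1:]):
    p,f=fit(vv,p0,.16,.24,.076,.083);print("guard",p.round(4),f)
p,f=fit(v,p0,.16,.24,.076,.083)
c=cs[0];im=cv2.resize(c["image"][150:310,110:450],None,fx=2.35,fy=2.35,interpolation=cv2.INTER_CUBIC)
def W(u,v,z): return [p[0]+np.cos(p[2])*u-np.sin(p[2])*v,p[1]+np.sin(p[2])*u+np.cos(p[2])*v,z]
for q in [W(-.125,-.06,.0795),W(-.125,.06,.0795),W(.045,.045,.05),W(.045,-.045,.05),W(-.062,.045,.05),W(-.062,-.045,.05)]:
    x=(proj(c,q)[0]+.5-[110,150])*2.35;cv2.circle(im,tuple(int(i) for i in x),3,(0,255,0),-1)
cv2.imwrite("pics/crop1.png",im[:,:,::-1])
E
```

```text
reject_box [array([ 0.4283,  0.3264, -0.0575]), np.float64(0.063)]
reject_box [array([ 0.4279,  0.325 , -0.0459]), np.float64(0.0353)]
reject_box [array([ 0.4292,  0.326 , -0.0613]), np.float64(0.0261)]
wire_basket [array([ 0.4581, -0.334 , -0.0353]), np.float64(0.0847)]
wire_basket [array([ 0.4573, -0.3353, -0.0308]), np.float64(0.0329)]
wire_basket [array([ 0.4588, -0.332 , -0.0308]), np.float64(0.0319)]
[ 223  167   93   67 1367] [([284, 183, 9, 4, 29], array([288. , 184.4])), ([304, 233, 4, 5, 18], array([305.5, 234.8]))]
[324 170  68  53 757] [([320, 189, 4, 3, 11], array([321.4, 190.1]))]
guard [ 0.5935  0.0144 -0.0764] 0.0995295158732043
guard [ 0.5925  0.0144 -0.0742] 0.06185008665511265
guard [ 0.5947  0.0174 -0.0722] 0.029863829093281148
```

View pics/crop1.png

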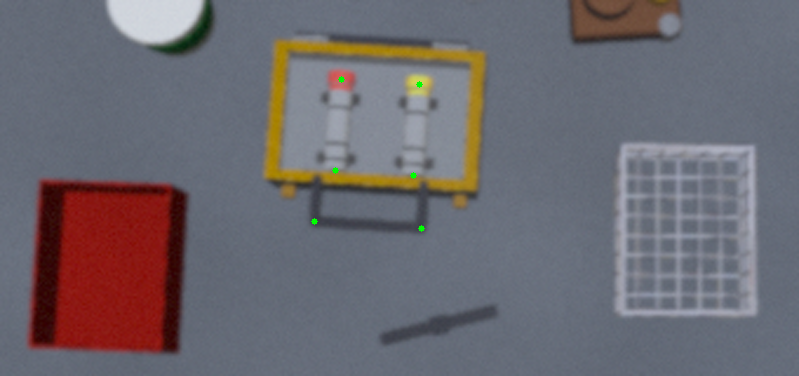

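The crop confirms the choice. The fitted bar and valve ends fall on the real ones, the red cap is left, the yellow cap is right, and the bright basket and red box are as fitted. Next I go to just above the bar.

carry_out(
  increments=[
    [[0.8,-0.82,0],[0,0,-0.0268],0.35],
    [[0.8,-0.82,0],[0,0,-0.0268],0.35],
    [[0.8,-0.82,0],[0,0,-0.0268],0.35],
    [[0.8,-0.82,0],[0,0,-0.0268],0.35],
    [[0.8,-0.82,0],[0,0,-0.0268],0.35],
    [[0.8,-0.82,0],[0,0,-0.0268],0.35],
    [[0.8,-0.82,0],[0,0,-0.0268],0.35],
    [[0.8,-0.82,0],[0,0,-0.0268],0.35],
  ],
)

```text
t: 2.2
eef_pos: [0.2984, 0.4175, 0.2314]
ee_rot: [[-0.803, 0.596, 0.0], [0.596, 0.803, 0.0], [-0.0, 0.0, -1.0]]
wrist_force: [0.3, -0.8, 1.0]
finger_gap: 0.0297
grip_force: 0.0
```

carry_out(
  increments=[
    [[0.8,-0.82,0],[0,0,-0.0268],0.35],
    [[0.8,-0.82,0],[0,0,-0.0268],0.35],
    [[0.8,-0.82,0],[0,0,-0.0268],0.35],
    [[0.8,-0.82,0],[0,0,-0.0268],0.35],
    [[0.8,-0.82,0],[0,0,-0.0268],0.35],
    [[0.8,-0.82,0],[0,0,-0.0268],0.35],
    [[0.8,-0.82,0],[0,0,-0.0268],0.35],
    [[0.8,-0.82,0],[0,0,-0.0268],0.35],
  ],
)

```text
t: 3.0
eef_pos: [0.4265, 0.2863, 0.2314]
ee_rot: [[-0.561, 0.828, 0.0], [0.828, 0.561, 0.0], [0.0, 0.0, -1.0]]
wrist_force: [-0.4, 0.0, -0.5]
finger_gap: 0.0294
grip_force: 0.0
```

carry_out(
  increments=[
    [[0.13,-0.82,-0.2],[0,0,-0.0268],0.35],
    [[0.13,-0.82,-0.2],[0,0,-0.0268],0.35],
    [[0.13,-0.82,-0.2],[0,0,-0.0268],0.35],
    [[0.13,-0.82,-0.2],[0,0,-0.0268],0.35],
    [[0.13,-0.82,-0.2],[0,0,-0.0268],0.35],
    [[0.13,-0.82,-0.2],[0,0,-0.0268],0.35],
    [[0.13,-0.82,-0.2],[0,0,-0.0268],0.35],
    [[0.13,-0.82,-0.2],[0,0,-0.0268],0.35],
  ],
)

```text
t: 3.8
eef_pos: [0.4468, 0.1551, 0.1993]
ee_rot: [[-0.256, 0.967, 0.0], [0.967, 0.256, 0.0], [-0.0, 0.0, -1.0]]
wrist_force: [0.0, 0.7, -0.8]
finger_gap: 0.0297
grip_force: 0.0
```

carry_out(
  increments=[
    [[0.13,-0.82,-0.2],[0,0,-0.0268],0.35],
    [[0.13,-0.82,-0.2],[0,0,-0.0268],0.35],
    [[0.13,-0.82,-0.2],[0,0,-0.0268],0.35],
    [[0.13,-0.82,-0.2],[0,0,-0.0268],0.35],
    [[0.13,-0.82,-0.2],[0,0,-0.0268],0.35],
    [[0.13,-0.82,-0.2],[0,0,-0.0268],0.35],
    [[0.13,-0.82,-0.2],[0,0,-0.0268],0.35],
    [[0.13,-0.82,-0.2],[0,0,-0.0268],0.35],
  ],
)

```text
t: 4.6
eef_pos: [0.4676, 0.0239, 0.1673]
ee_rot: [[0.078, 0.997, 0.0], [0.997, -0.078, -0.0], [0.0, 0.0, -1.0]]
wrist_force: [0.3, 0.2, 1.1]
finger_gap: 0.0297
grip_force: 0.0
```

carry_out(
  increments=[
    [[0.05,0,-0.76],[0,0,0],0.35],
    [[0,0,-0.76],[0,0,0],0.35],
    [[0,0,-0.76],[0,0,0],0.35],
    [[0,0,-0.76],[0,0,0],0.35],
    [[0,0,-0.76],[0,0,0],0.35],
    [[0,0,-0.76],[0,0,0],0.35],
    [[0,0,-0.76],[0,0,0],0.35],
    [[0,0,0],[0,0,0],0.0],
  ],
  newtons=40,
)

```text
t: 5.4
eef_pos: [0.4671, 0.0246, 0.0595]
ee_rot: [[0.076, 0.997, -0.004], [0.997, -0.076, 0.0], [-0.0, -0.004, -1.0]]
wrist_force: [-0.5, 0.3, -0.4]
finger_gap: 0.0165
grip_force: 0.0
```

carry_out(
  increments=[
    [[0,0,0],[0,0,0],0],
    [[0,0,0],[0,0,0],0],
    [[0,0,0],[0,0,0],0],
    [[0,0,0],[0,0,0],0],
    [[0,0,0],[0,0,0],0],
    [[0,0,0],[0,0,0],0],
    [[0,0,0],[0,0,0],0],
    [[0,0,0],[0,0,0],0],
  ],
)

```text
t: 6.2
eef_pos: [0.4683, 0.0245, 0.061]
ee_rot: [[0.076, 0.997, -0.0], [0.997, -0.076, -0.0], [-0.0, -0.0, -1.0]]
wrist_force: [-1.7, -0.6, -1.1]
finger_gap: 0.0106
grip_force: 39.2
```

```bash
python3 - <<'E'
import numpy as np
# increments (fractions) per 8-row call for arc, yaw -4.3deg
th=np.linspace(0,1.72,41);a=-.075;R=.205
u=-R*np.cos(th);P=np.c_[u*np.cos(a),u*np.sin(a),R*np.sin(th)]
print((np.diff(P,axis=0)/.02).round(3).tolist())
E
```

```text
[[0.009, -0.001, 0.441], [0.028, -0.002, 0.44], [0.047, -0.004, 0.438], [0.066, -0.005, 0.436], [0.085, -0.006, 0.432], [0.103, -0.008, 0.428], [0.121, -0.009, 0.424], [0.139, -0.01, 0.418], [0.157, -0.012, 0.412], [0.175, -0.013, 0.404], [0.192, -0.014, 0.397], [0.209, -0.016, 0.388], [0.225, -0.017, 0.379], [0.241, -0.018, 0.369], [0.257, -0.019, 0.358], [0.272, -0.02, 0.346], [0.286, -0.022, 0.334], [0.3, -0.023, 0.322], [0.314, -0.024, 0.308], [0.327, -0.025, 0.295], [0.339, -0.025, 0.28], [0.351, -0.026, 0.265], [0.362, -0.027, 0.25], [0.372, -0.028, 0.234], [0.382, -0.029, 0.218], [0.391, -0.029, 0.201], [0.399, -0.03, 0.184], [0.407, -0.031, 0.167], [0.414, -0.031, 0.149], [0.42, -0.032, 0.131], [0.425, -0.032, 0.113], [0.429, -0.032, 0.095], [0.433, -0.033, 0.076], [0.436, -0.033, 0.057], [0.438, -0.033, 0.038], [0.439, -0.033, 0.02], [0.439, -0.033, 0.001], [0.439, -0.033, -0.018], [0.438, -0.033, -0.037], [0.436, -0.033, -0.056]]
```

carry_out(
  increments=[
    [[0.01,0,0.44],[0,0,0],0],
    [[0.03,0,0.44],[0,0,0],0],
    [[0.05,0,0.44],[0,0,0],0],
    [[0.07,-0.01,0.44],[0,0,0],0],
    [[0.08,-0.01,0.43],[0,0,0],0],
    [[0.1,-0.01,0.43],[0,0,0],0],
    [[0.12,-0.01,0.42],[0,0,0],0],
    [[0.14,-0.01,0.42],[0,0,0],0],
  ],
)

```text
t: 7.0
eef_pos: [0.4802, 0.0236, 0.1307]
ee_rot: [[0.076, 0.997, -0.001], [0.997, -0.076, 0.0], [0.0, -0.001, -1.0]]
wrist_force: [0.1, -0.5, -5.8]
finger_gap: 0.0107
grip_force: 38.8
```

carry_out(
  increments=[
    [[0.16,-0.01,0.41],[0,0,0],0],
    [[0.175,-0.01,0.4],[0,0,0],0],
    [[0.19,-0.01,0.4],[0,0,0],0],
    [[0.21,-0.02,0.39],[0,0,0],0],
    [[0.225,-0.02,0.38],[0,0,0],0],
    [[0.24,-0.02,0.37],[0,0,0],0],
    [[0.26,-0.02,0.36],[0,0,0],0],
    [[0.27,-0.02,0.345],[0,0,0],0],
  ],
)

```text
t: 7.8
eef_pos: [0.5129, 0.021, 0.1915]
ee_rot: [[0.076, 0.997, -0.005], [0.997, -0.076, 0.0], [-0.0, -0.005, -1.0]]
wrist_force: [-7.6, -0.9, 0.2]
finger_gap: 0.0105
grip_force: 38.9
```

carry_out(
  increments=[
    [[0.285,-0.02,0.335],[0,0,0],0],
    [[0.3,-0.02,0.32],[0,0,0],0],
    [[0.315,-0.02,0.31],[0,0,0],0],
    [[0.325,-0.025,0.295],[0,0,0],0],
    [[0.34,-0.025,0.28],[0,0,0],0],
    [[0.35,-0.025,0.265],[0,0,0],0],
    [[0.36,-0.03,0.25],[0,0,0],0],
    [[0.37,-0.03,0.235],[0,0,0],0],
  ],
)

```text
t: 8.6
eef_pos: [0.5647, 0.017, 0.2394]
ee_rot: [[0.076, 0.997, -0.006], [0.997, -0.076, -0.0], [-0.001, -0.006, -1.0]]
wrist_force: [-13.0, -1.7, 12.4]
finger_gap: 0.0105
grip_force: 39.0
```

carry_out(
  increments=[
    [[0.38,-0.03,0.22],[0,0,0],0],
    [[0.39,-0.03,0.2],[0,0,0],0],
    [[0.4,-0.03,0.185],[0,0,0],0],
    [[0.41,-0.03,0.165],[0,0,0],0],
    [[0.415,-0.03,0.15],[0,0,0],0],
    [[0.42,-0.03,0.13],[0,0,0],0],
    [[0.425,-0.03,0.115],[0,0,0],0],
    [[0.43,-0.03,0.095],[0,0,0],0],
  ],
)

```text
t: 9.4
eef_pos: [0.6342, 0.0115, 0.2653]
ee_rot: [[0.076, 0.997, 0.003], [0.997, -0.076, -0.001], [-0.001, 0.003, -1.0]]
wrist_force: [-4.4, -2.3, 4.7]
finger_gap: 0.0106
grip_force: 41.6
```

carry_out(
  increments=[
    [[0.43,-0.03,0.075],[0,0,0],0],
    [[0.435,-0.03,0.055],[0,0,0],0],
    [[0.44,-0.03,0.04],[0,0,0],0],
    [[0.44,-0.03,0.02],[0,0,0],0],
    [[0.44,-0.03,0],[0,0,0],0],
    [[0.44,-0.03,-0.02],[0,0,0],0],
    [[0.44,-0.03,-0.04],[0,0,0],0],
    [[0.435,-0.03,-0.055],[0,0,0],0],
  ],
)

```text
t: 10.2
eef_pos: [0.7046, 0.0062, 0.2649]
ee_rot: [[0.077, 0.997, 0.002], [0.997, -0.077, -0.002], [-0.002, 0.002, -1.0]]
wrist_force: [-4.4, -4.4, 3.1]
finger_gap: 0.0105
grip_force: 43.6
```

carry_out(
  increments=[
    [[0,0,0],[0,0,0],0.5],
    [[0,0,0],[0,0,0],0.5],
    [[0,0,0],[0,0,0],0.5],
    [[0,0,0.8],[0,0,0],0.5],
    [[0,0,0.8],[0,0,0],0.5],
    [[0,0,0.8],[0,0,0],0.5],
    [[-1,0.44,0],[0,0,0.0833],0.5],
    [[-1,0.44,0],[0,0,0.0833],0.5],
  ],
)

```text
t: 11.0
eef_pos: [0.6637, 0.0256, 0.3125]
ee_rot: [[-0.19, 0.982, 0.003], [0.982, 0.19, 0.001], [0.0, 0.003, -1.0]]
wrist_force: [-0.4, 0.1, -0.3]
finger_gap: 0.043
grip_force: 0.0
```

carry_out(
  increments=[
    [[-1,0.44,0],[0,0,0.0833],0.65],
    [[-1,0.44,0],[0,0,0.0833],0.65],
    [[-1,0.44,0],[0,0,0.0833],0.65],
    [[-1,0.44,0],[0,0,0.0833],0.65],
    [[0,0,-0.5],[0,0,0.0833],0.65],
    [[0,0,-1],[0,0,0.0833],0.65],
    [[0,0,-1],[0,0,0.0833],0.65],
    [[0,0,-1],[0,0,0.0833],0.65],
  ],
)

```text
t: 11.8
eef_pos: [0.5834, 0.0609, 0.2417]
ee_rot: [[-0.945, 0.326, 0.002], [0.326, 0.945, 0.001], [-0.002, 0.001, -1.0]]
wrist_force: [0.4, -0.6, -0.7]
finger_gap: 0.0553
grip_force: 0.0
```

carry_out(
  increments=[
    [[0,0,-1],[0,0,0.0833],0.65],
    [[0,0,-1],[0,0,0.0833],0.65],
    [[0,0,-0.5],[0,0,0],0.65],
    [[0,0,-0.5],[0,0,0],0.65],
    [[0,0,-0.5],[0,0,0],0.65],
    [[0,0,-0.5],[0,0,0],0.65],
    [[0,0,0],[0,0,0],0.65],
    [[0,0,0],[0,0,0],0.65],
  ],
)

```text
t: 12.6
eef_pos: [0.5834, 0.0602, 0.1617]
ee_rot: [[-0.997, 0.077, 0.0], [0.077, 0.997, 0.0], [-0.0, 0.0, -1.0]]
wrist_force: [0.3, -0.1, 0.7]
finger_gap: 0.0556
grip_force: 0.0
```

```bash
python3 - <<'E'
from h import *
c=capture("side");save(c,"s1");t=capture("top")
a=cv2.resize(c["image"][60:300,220:460],(480,480));b=cv2.resize(t["image"][120:300,180:360],(310,310))
im=np.zeros((480,800,3),np.uint8);im[:,:480]=a;im[:310,485:795]=b
cv2.imwrite("pics/c2.png",im[:,:,::-1])
s=sense();print(s["q"],s["eef_pos"],s["wrist_force"])
hsv=cv2.cvtColor(c["image"],cv2.COLOR_RGB2HSV)
E
```

```text
[ 1.76904894e+00  2.18608594e+01  9.03782310e+01  3.09059611e-04
  6.76917683e+01 -8.38181414e+01] [0.58387389 0.06025524 0.16226251] [-0.34260409 -0.30018044  0.11685505]
```

View pics/c2.png

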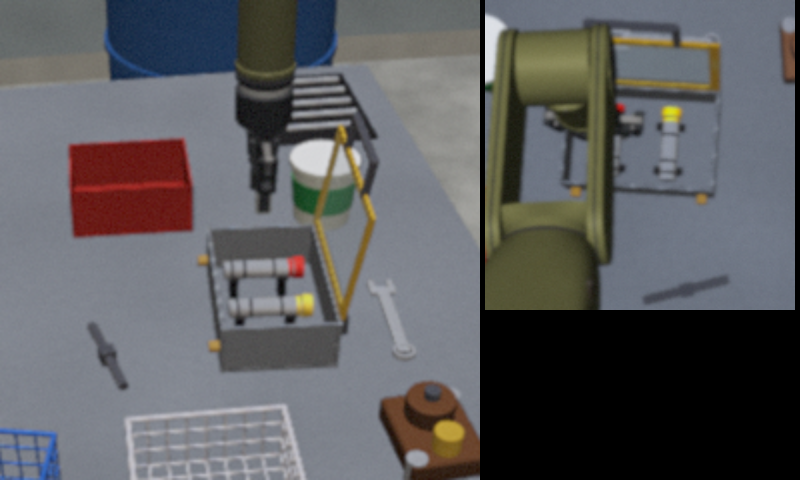

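The guard stands open past upright, at (345,220) in the left crop. Both valves lie in their cradles, and the gripper is lined up over the red one. Now the grasp.

carry_out(
  increments=[
    [[0.05,0,-0.83],[0,0,0],0.65],
    [[0,0,-0.83],[0,0,0],0.65],
    [[0,0,-0.83],[0,0,0],0.65],
    [[0,0,-0.83],[0,0,0],0.65],
    [[0,0,-0.83],[0,0,0],0.65],
    [[0,0,-0.83],[0,0,0],0.65],
    [[0,0,-0.83],[0,0,0],0.65],
    [[0,0,-0.83],[0,0,0],0.65],
  ],
  newtons=60,
)

```text
t: 13.5
eef_pos: [0.5853, 0.0603, 0.029]
ee_rot: [[-0.997, 0.077, 0.002], [0.077, 0.997, 0.0], [-0.002, 0.0, -1.0]]
wrist_force: [0.5, -0.4, -0.2]
finger_gap: 0.0557
grip_force: 0.0
```

carry_out(
  increments=[
    [[0,0,0],[0,0,0],0.65],
    [[0,0,0],[0,0,0],0],
    [[0,0,0],[0,0,0],0],
    [[0,0,0],[0,0,0],0],
    [[0,0,0],[0,0,0],0],
    [[0,0,0],[0,0,0],0],
    [[0,0,0],[0,0,0],0],
    [[0,0,0],[0,0,0],0],
  ],
)

```text
t: 14.3
eef_pos: [0.5856, 0.0618, 0.0304]
ee_rot: [[-0.997, 0.077, 0.003], [0.077, 0.997, 0.002], [-0.003, 0.003, -1.0]]
wrist_force: [0.2, 5.5, 1.4]
finger_gap: 0.0241
grip_force: 58.8
```

```bash
python3 -c "
from h import *
s=sense();print(s['eef_pos'],s['wrist_force'],s['finger_gap'],s['grip_force'],s['q'])"
```

```text
[0.58557922 0.06183227 0.03043774] [0.16240311 5.48967356 1.41308703] 0.024122746459778657 58.83038878440857 [  1.83605742  30.71038331  98.14620661   0.16667297  50.96017433
 -83.83233496]
```

carry_out(
  increments=[
    [[0,0,0.4],[0,0,0],0],
    [[0,0,0.8],[0,0,0],0],
    [[0,0,1],[0,0,0],0],
    [[0,0,1],[0,0,0],0],
    [[0,0,1],[0,0,0],0],
    [[0,0,1],[0,0,0],0],
    [[0,0,1],[0,0,0],0],
    [[0,0,1],[0,0,0],0],
  ],
)

```text
t: 15.1
eef_pos: [0.5837, 0.0598, 0.1744]
ee_rot: [[-0.997, 0.077, -0.0], [0.077, 0.997, -0.001], [0.0, -0.001, -1.0]]
wrist_force: [1.0, 0.2, -4.0]
finger_gap: 0.0242
grip_force: 59.0
```

carry_out(
  increments=[
    [[-0.4,0.6,0.5],[0,0,0],0],
    [[-0.57,0.94,0],[0,0,0],0],
    [[-0.57,0.94,0],[0,0,0],0],
    [[-0.57,0.94,0],[0,0,0],0],
    [[-0.57,0.94,0],[0,0,0],0],
    [[-0.57,0.94,0],[0,0,0],0],
    [[-0.57,0.94,0],[0,0,0],0],
    [[-0.57,0.94,0],[0,0,0],0],
  ],
)

```text
t: 15.9
eef_pos: [0.4945, 0.2048, 0.1828]
ee_rot: [[-0.997, 0.077, -0.001], [0.077, 0.997, -0.0], [0.001, -0.0, -1.0]]
wrist_force: [-0.2, 0.6, -3.7]
finger_gap: 0.0244
grip_force: 59.1
```

carry_out(
  increments=[
    [[-0.57,0.94,0],[0,0,0],0],
    [[-0.57,0.94,0],[0,0,0],0],
    [[-0.57,0.94,0],[0,0,0],0],
    [[-0.57,0.94,0],[0,0,0],0],
    [[-0.57,0.94,0],[0,0,0],0],
    [[-0.57,0.94,0],[0,0,0],0],
    [[-0.4,0.4,0],[0,0,0],0],
    [[0,0,0],[0,0,0],0],
  ],
)

```text
t: 16.7
eef_pos: [0.4181, 0.3252, 0.1828]
ee_rot: [[-0.997, 0.074, -0.001], [0.074, 0.997, -0.001], [0.001, -0.001, -1.0]]
wrist_force: [0.3, -1.0, -3.6]
finger_gap: 0.0243
grip_force: 59.2
```

carry_out(
  increments=[
    [[0.3,0,-0.9],[0,0,0],0],
    [[0,0,-0.9],[0,0,0],0],
    [[0,0,-0.9],[0,0,0],0],
    [[0,0,-0.9],[0,0,0],0],
    [[0,0,-0.9],[0,0,0],0],
    [[0,0,-0.9],[0,0,0],0],
    [[0,0,-0.9],[0,0,0],0],
    [[0,0,-0.9],[0,0,0],0],
  ],
)

```text
t: 17.5
eef_pos: [0.4267, 0.3237, 0.0383]
ee_rot: [[-0.997, 0.077, 0.0], [0.077, 0.997, -0.001], [-0.0, -0.001, -1.0]]
wrist_force: [-0.5, 0.4, -3.9]
finger_gap: 0.0247
grip_force: 59.2
```

carry_out(
  increments=[
    [[0,0,-0.4],[0,0,0],0],
    [[0,0,-0.3],[0,0,0],0],
    [[0,0,-0.25],[0,0,0],0],
    [[0,0,-0.2],[0,0,0],0],
    [[0,0,-0.15],[0,0,0],0],
    [[0,0,-0.15],[0,0,0],0],
    [[0,0,-0.1],[0,0,0],0],
    [[0,0,0],[0,0,0],0],
  ],
)

```text
t: 18.3
eef_pos: [0.4261, 0.3247, 0.0078]
ee_rot: [[-0.997, 0.077, -0.0], [0.077, 0.997, -0.0], [0.0, -0.0, -1.0]]
wrist_force: [-1.3, 0.3, -2.6]
finger_gap: 0.0242
grip_force: 59.2
```

carry_out(
  increments=[
    [[0,0,-0.1],[0,0,0],0],
    [[0,0,0],[0,0,0],0.6],
    [[0,0,0],[0,0,0],0.6],
    [[0,0,0],[0,0,0],0.6],
    [[0,0,0],[0,0,0],0.6],
    [[0,0,0.4],[0,0,0],0.6],
    [[0,0,1],[0,0,0],0.6],
    [[0,0,1],[0,0,0],0.6],
  ],
)

```text
t: 19.1
eef_pos: [0.4258, 0.3245, 0.0545]
ee_rot: [[-0.997, 0.077, -0.001], [0.077, 0.997, -0.001], [0.001, -0.001, -1.0]]
wrist_force: [1.0, -0.2, -0.4]
finger_gap: 0.0514
grip_force: 0.0
```

carry_out(
  increments=[
    [[0,0,1],[0,0,0],0.6],
    [[0,0,1],[0,0,0],0.6],
    [[0,0,1],[0,0,0],0.65],
    [[0,0,1],[0,0,0],0.65],
    [[0,0,1],[0,0,0],0.65],
    [[0,0,1],[0,0,0],0.65],
    [[0.42,-0.98,0],[0,0,0],0.65],
    [[0.42,-0.98,0],[0,0,0],0.65],
  ],
)

```text
t: 19.9
eef_pos: [0.4434, 0.2857, 0.1756]
ee_rot: [[-0.997, 0.075, 0.003], [0.075, 0.997, 0.001], [-0.002, 0.002, -1.0]]
wrist_force: [-0.5, -0.0, -0.1]
finger_gap: 0.0559
grip_force: 0.0
```

carry_out(
  increments=[
    [[0.42,-0.98,0],[0,0,0],0.65],
    [[0.42,-0.98,0],[0,0,0],0.65],
    [[0.42,-0.98,0],[0,0,0],0.65],
    [[0.42,-0.98,0],[0,0,0],0.65],
    [[0.42,-0.98,0],[0,0,0],0.65],
    [[0.42,-0.98,0],[0,0,0],0.65],
    [[0.42,-0.98,0],[0,0,0],0.65],
    [[0.42,-0.98,0],[0,0,0],0.65],
  ],
)

```text
t: 20.7
eef_pos: [0.5103, 0.1278, 0.1746]
ee_rot: [[-0.997, 0.077, 0.001], [0.077, 0.997, 0.0], [-0.001, 0.0, -1.0]]
wrist_force: [0.6, -0.1, -0.3]
finger_gap: 0.0554
grip_force: 0.0
```

carry_out(
  increments=[
    [[0.42,-0.98,0],[0,0,0],0.65],
    [[0.42,-0.98,0],[0,0,0],0.65],
    [[0.42,-0.98,0],[0,0,0],0.65],
    [[0.42,-0.98,0],[0,0,0],0.65],
    [[0.42,-0.98,0],[0,0,0],0.65],
    [[0.42,-0.98,0],[0,0,0],0.65],
    [[0.42,-0.98,0],[0,0,0],0.65],
    [[0.42,-0.98,0],[0,0,0],0.65],
  ],
)

```text
t: 21.5
eef_pos: [0.5774, -0.0289, 0.1745]
ee_rot: [[-0.997, 0.077, 0.0], [0.077, 0.997, -0.0], [-0.0, 0.0, -1.0]]
wrist_force: [0.1, 0.3, -0.3]
finger_gap: 0.0555
grip_force: 0.0
```

```bash
python3 - <<'E'
from h import *
c=capture("side");t=capture("top")
a=cv2.resize(c["image"][60:300,220:460],(480,480));b=cv2.resize(t["image"][120:310,115:325],(310,280))
im=np.zeros((480,800,3),np.uint8);im[:,:480]=a;im[:280,485:795]=b
cv2.imwrite("pics/c3.png",im[:,:,::-1])
s=sense();print(s["eef_pos"],s["wrist_force"],s["q"])
E
```

```text
[ 0.57860955 -0.03045205  0.17456038] [ 0.18791417 -0.26106009 -0.71413331] [-7.15407558e+00  2.06108173e+01  9.04411249e+01 -5.89442586e-02
  6.88323602e+01 -9.26016108e+01]
```

View pics/c3.png

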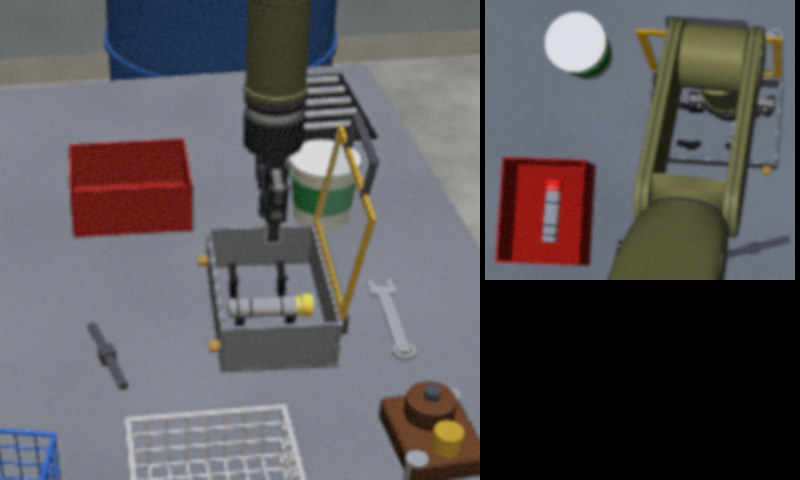

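The red valve lies flat in the red box, at (551,210) in the right crop. The guard still stands open. Now the yellow valve.

carry_out(
  increments=[
    [[0,0.03,-0.88],[0,0,0],0.65],
    [[0,0,-0.88],[0,0,0],0.65],
    [[0,0,-0.88],[0,0,0],0.65],
    [[0,0,-0.88],[0,0,0],0.65],
    [[0,0,-0.88],[0,0,0],0.65],
    [[0,0,-0.88],[0,0,0],0.65],
    [[0,0,-0.88],[0,0,0],0.65],
    [[0,0,-0.88],[0,0,0],0.65],
  ],
)

```text
t: 22.4
eef_pos: [0.577, -0.0267, 0.033]
ee_rot: [[-0.997, 0.076, 0.0], [0.076, 0.997, 0.0], [-0.0, 0.0, -1.0]]
wrist_force: [-0.1, -0.0, -0.7]
finger_gap: 0.0555
grip_force: 0.0
```

carry_out(
  increments=[
    [[0,0,0],[0,0,0],0.65],
    [[0,0,0],[0,0,0],0],
    [[0,0,0],[0,0,0],0],
    [[0,0,0],[0,0,0],0],
    [[0,0,0],[0,0,0],0],
    [[0,0,0],[0,0,0],0],
    [[0,0,0],[0,0,0],0],
    [[0,0,0],[0,0,0],0],
  ],
)

```text
t: 23.2
eef_pos: [0.5781, -0.0278, 0.0345]
ee_rot: [[-0.997, 0.077, 0.002], [0.077, 0.997, -0.0], [-0.002, -0.0, -1.0]]
wrist_force: [-0.7, -1.9, 6.3]
finger_gap: 0.0244
grip_force: 59.1
```

carry_out(
  increments=[
    [[0,0,0.4],[0,0,0],0],
    [[0,0,0.8],[0,0,0],0],
    [[0,0,1],[0,0,0],0],
    [[0,0,1],[0,0,0],0],
    [[0,0,1],[0,0,0],0],
    [[0,0,1],[0,0,0],0],
    [[0,0,1],[0,0,0],0],
    [[0,0,1],[0,0,0],0],
  ],
)

```text
t: 24.0
eef_pos: [0.5764, -0.0272, 0.1776]
ee_rot: [[-0.997, 0.077, -0.001], [0.077, 0.997, 0.001], [0.002, 0.001, -1.0]]
wrist_force: [0.3, 0.7, -2.9]
finger_gap: 0.0241
grip_force: 59.1
```

carry_out(
  increments=[
    [[-0.38,-0.6,0.4],[0,0,0],0],
    [[-0.38,-0.98,0],[0,0,0],0],
    [[-0.38,-0.98,0],[0,0,0],0],
    [[-0.38,-0.98,0],[0,0,0],0],
    [[-0.38,-0.98,0],[0,0,0],0],
    [[-0.38,-0.98,0],[0,0,0],0],
    [[-0.38,-0.98,0],[0,0,0],0],
    [[-0.38,-0.98,0],[0,0,0],0],
  ],
)

```text
t: 24.8
eef_pos: [0.5145, -0.1776, 0.1843]
ee_rot: [[-0.997, 0.077, -0.002], [0.077, 0.997, 0.001], [0.002, 0.001, -1.0]]
wrist_force: [-0.1, 0.9, -2.8]
finger_gap: 0.0242
grip_force: 59.3
```

carry_out(
  increments=[
    [[-0.38,-0.98,0],[0,0,0],0],
    [[-0.38,-0.98,0],[0,0,0],0],
    [[-0.38,-0.98,0],[0,0,0],0],
    [[-0.38,-0.98,0],[0,0,0],0],
    [[-0.38,-0.98,0],[0,0,0],0],
    [[-0.38,-0.98,0],[0,0,0],0],
    [[-0.38,-0.98,0],[0,0,0],0],
    [[-0.38,-0.98,0],[0,0,0],0],
  ],
)

```text
t: 25.6
eef_pos: [0.4537, -0.334, 0.1842]
ee_rot: [[-0.997, 0.077, -0.002], [0.077, 0.997, 0.001], [0.002, 0.001, -1.0]]
wrist_force: [-0.1, 0.2, -3.7]
finger_gap: 0.0241
grip_force: 59.3
```

carry_out(
  increments=[
    [[0,0,-0.5],[0,0,0],0],
    [[0,0,-0.9],[0,0,0],0],
    [[0,0,-0.9],[0,0,0],0],
    [[0,0,-0.9],[0,0,0],0],
    [[0,0,-0.9],[0,0,0],0],
    [[0,0,-0.9],[0,0,0],0],
    [[0,0,-0.9],[0,0,0],0],
    [[0,0,-0.9],[0,0,0],0],
  ],
)

```text
t: 26.4
eef_pos: [0.4546, -0.3323, 0.0476]
ee_rot: [[-0.997, 0.077, -0.002], [0.077, 0.997, 0.002], [0.002, 0.002, -1.0]]
wrist_force: [0.6, -0.0, -3.6]
finger_gap: 0.0242
grip_force: 59.4
```

carry_out(
  increments=[
    [[0,0,-0.55],[0,0,0],0],
    [[0,0,-0.45],[0,0,0],0],
    [[0,0,-0.35],[0,0,0],0],
    [[0,0,-0.25],[0,0,0],0],
    [[0,0,-0.2],[0,0,0],0],
    [[0,0,-0.15],[0,0,0],0],
    [[0,0,-0.12],[0,0,0],0],
    [[0,0,0],[0,0,0],0],
  ],
)

```text
t: 27.2
eef_pos: [0.4557, -0.3335, 0.0076]
ee_rot: [[-0.997, 0.077, -0.0], [0.077, 0.997, 0.0], [0.0, 0.0, -1.0]]
wrist_force: [0.1, 0.6, -3.2]
finger_gap: 0.0242
grip_force: 59.4
```

carry_out(
  increments=[
    [[0,0,0],[0,0,0],0.6],
    [[0,0,0],[0,0,0],0.6],
    [[0,0,0],[0,0,0],0.6],
    [[0,0,0],[0,0,0],0.6],
    [[0,0,0],[0,0,0],0.6],
    [[0,0,0.4],[0,0,0],0.6],
    [[0,0,1],[0,0,0],0.6],
    [[0,0,1],[0,0,0],0.6],
  ],
)

```text
t: 28.0
eef_pos: [0.4554, -0.3333, 0.0562]
ee_rot: [[-0.997, 0.077, -0.001], [0.077, 0.997, 0.001], [0.001, 0.001, -1.0]]
wrist_force: [0.6, -0.4, -0.5]
finger_gap: 0.0511
grip_force: 0.0
```

carry_out(
  increments=[
    [[0,0,1],[0,0,0],0.6],
    [[0,0,1],[0,0,0],0.6],
    [[0,0,1],[0,0,0],0.6],
    [[0,0,1],[0,0,0],0.6],
    [[0,0,1],[0,0,0],0.6],
    [[0,0,1],[0,0,0],0.6],
    [[0,0,1],[0,0,0],0.5],
    [[0,0,1],[0,0,0],0.5],
  ],
)

```text
t: 28.8
eef_pos: [0.4555, -0.3333, 0.2171]
ee_rot: [[-0.997, 0.077, 0.0], [0.077, 0.997, -0.0], [-0.0, -0.0, -1.0]]
wrist_force: [0.1, 0.2, -0.1]
finger_gap: 0.0428
grip_force: 0.0
```

```bash
python3 - <<'E'
from h import *
c=capture("side");t=capture("top")
a=cv2.resize(c["image"][100:340,220:460],(480,480));b=cv2.resize(t["image"][120:310,205:445],(310,245))
im=np.zeros((480,800,3),np.uint8);im[:,:480]=a;im[:245,485:795]=b
cv2.imwrite("pics/c4.png",im[:,:,::-1])
print(sense()["eef_pos"])
# predicted bar ends for several angles, both views (full-picture pixels)
p=np.array([.5935,.0135,-.075])
for th in (1.66,1.72,1.75):
    u=.08-.205*np.cos(th);z=.0795+.205*np.sin(th)
    E=[[p[0]+np.cos(p[2])*u-np.sin(p[2])*v,p[1]+np.sin(p[2])*u+np.cos(p[2])*v,z] for v in(-.06,.06)]
    print(th,((proj(c,E)-[220,100])*2).round(1).tolist(),((proj(t,E)-[205,120])*1.29+[485,0]).round(1).tolist())
E
```

```text
[ 0.45722203 -0.33478784  0.21924095]
1.66 [[361.4, 80.7], [344.0, 34.8]] [[594.4, 28.4], [527.9, 24.8]]
1.72 [[371.0, 81.5], [353.0, 35.5]] [[594.9, 22.0], [528.5, 18.5]]
1.75 [[375.7, 82.0], [357.5, 36.1]] [[595.2, 18.9], [528.9, 15.4]]
```

View pics/c4.png

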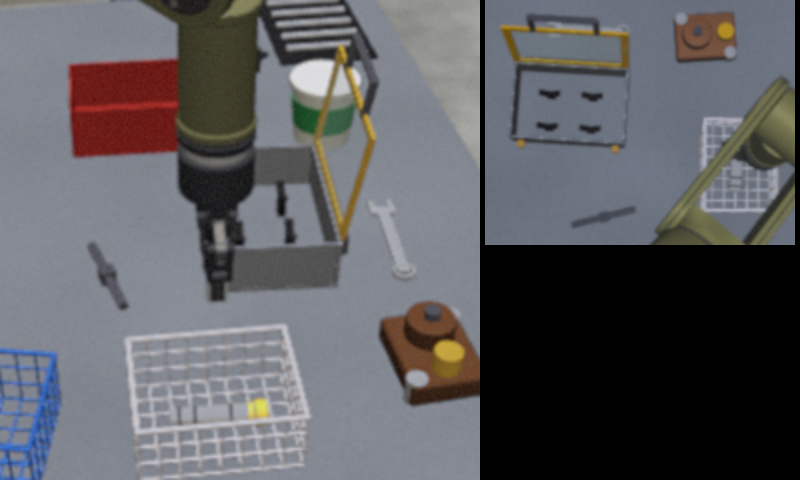

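The yellow valve lies in the bright basket, at (220,410) in the left crop. The guard still stands open, with its bar at (565,20) in the right crop where I left it. Next I go back above the bar.

carry_out(
  increments=[
    [[0,0,1],[0,0,0],0.5],
    [[0,0,1],[0,0,0],0.5],
    [[0.69,0.95,1],[0,0,-0.055],0.5],
    [[0.69,0.95,1],[0,0,-0.055],0.5],
    [[0.69,0.95,1],[0,0,-0.055],0.5],
    [[0.69,0.95,0],[0,0,-0.055],0.5],
    [[0.69,0.95,0],[0,0,-0.055],0.5],
    [[0.69,0.95,0],[0,0,-0.055],0.5],
  ],
)

```text
t: 29.7
eef_pos: [0.5386, -0.2185, 0.315]
ee_rot: [[-0.826, 0.564, -0.001], [0.564, 0.826, 0.0], [0.001, -0.0, -1.0]]
wrist_force: [-0.4, 0.3, -0.5]
finger_gap: 0.0429
grip_force: 0.0
```

carry_out(
  increments=[
    [[0.69,0.95,0],[0,0,-0.055],0.5],
    [[0.69,0.95,0],[0,0,-0.055],0.5],
    [[0.69,0.95,0],[0,0,-0.055],0.5],
    [[0.69,0.95,0],[0,0,-0.055],0.5],
    [[0.69,0.95,0],[0,0,-0.055],0.5],
    [[0.69,0.95,0],[0,0,-0.055],0.5],
    [[0.69,0.95,0],[0,0,-0.055],0.5],
    [[0.69,0.95,0],[0,0,-0.055],0.5],
  ],
)

```text
t: 30.5
eef_pos: [0.6488, -0.0666, 0.3145]
ee_rot: [[-0.277, 0.961, -0.002], [0.961, 0.277, 0.0], [0.001, -0.002, -1.0]]
wrist_force: [-0.1, -0.2, 0.2]
finger_gap: 0.0425
grip_force: 0.0
```

carry_out(
  increments=[
    [[0.69,0.95,0],[0,0,-0.055],0.5],
    [[0.69,0.95,0],[0,0,-0.055],0.5],
    [[0.69,0.95,0],[0,0,-0.055],0.5],
    [[0.69,0.95,0],[0,0,-0.055],0.5],
    [[0,0,0],[0,0,-0.01],0.5],
    [[0,0,0],[0,0,0],0.5],
    [[0,0,0],[0,0,0],0.5],
    [[0,0,0],[0,0,0],0.5],
  ],
)

```text
t: 31.3
eef_pos: [0.7035, 0.0075, 0.3157]
ee_rot: [[0.077, 0.997, -0.001], [0.997, -0.077, -0.0], [-0.0, -0.001, -1.0]]
wrist_force: [0.6, 0.5, 0.5]
finger_gap: 0.0428
grip_force: 0.0
```

```bash
python3 -c "
from h import *
for _ in range(2):
  t=capture('top');s=sense();print(s['eef_pos'],s['wrist_force'],s['q'])
c=capture('side')
im=np.zeros((480,800,3),np.uint8);im[:,:480]=cv2.resize(c['image'][80:240,280:440],(480,480));im[:310,485:795]=cv2.resize(t['image'][100:260,190:350],(310,310))
cv2.imwrite('pics/c5.png',im[:,:,::-1])"
```

```text
[0.70362199 0.00755147 0.31581507] [ 0.63743028 -0.25965882  0.01563876] [-2.81649538e+00  2.57416713e+01  6.12963699e+01 -1.29133385e-02
  9.29726646e+01  1.61464301e+00]
[0.7037077  0.00758907 0.31591683] [-0.62539155 -0.4043676   0.14913169] [-2.81496832e+00  2.57405978e+01  6.12843303e+01 -9.35275291e-03
  9.29740824e+01  1.62198723e+00]
```

View pics/c5.png

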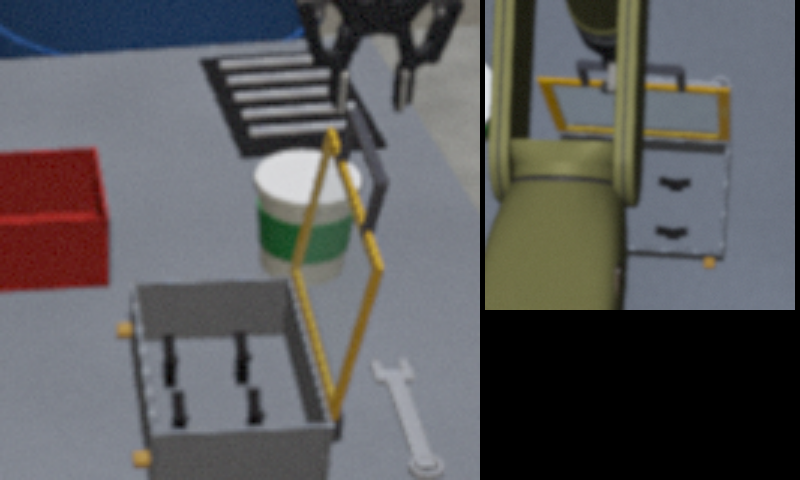

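The fingers are above the bar, one before and one behind it, at (343,90) and (402,90) in the left crop. The bar is at about (365,130). Now down and grip.

carry_out(
  increments=[
    [[0,0,-0.5],[0,0,0],0.5],
    [[0,0,-0.5],[0,0,0],0.5],
    [[0,0,-0.5],[0,0,0],0.5],
    [[0,0,-0.5],[0,0,0],0.5],
    [[0,0,-0.5],[0,0,0],0.5],
    [[0,0,0],[0,0,0],0.5],
    [[0,0,0],[0,0,0],0],
    [[0,0,0],[0,0,0],0],
  ],
  newtons=40,
)

```text
t: 32.25
eef_pos: [0.7046, 0.0085, 0.2663]
ee_rot: [[0.077, 0.997, 0.001], [0.997, -0.077, -0.0], [0.0, 0.001, -1.0]]
wrist_force: [2.7, 0.2, 0.1]
finger_gap: 0.0144
grip_force: 2.0
```

carry_out(
  increments=[
    [[0,0,0],[0,0,0],0],
    [[0,0,0],[0,0,0],0],
    [[0,0,0],[0,0,0],0],
    [[0,0,0],[0,0,0],0],
    [[0,0,0],[0,0,0],0],
    [[0,0,0],[0,0,0],0],
    [[0,0,0],[0,0,0],0],
    [[0,0,0],[0,0,0],0],
  ],
)

```text
t: 33.05
eef_pos: [0.7048, 0.0085, 0.2665]
ee_rot: [[0.077, 0.997, 0.002], [0.997, -0.077, -0.0], [0.0, 0.002, -1.0]]
wrist_force: [2.4, 0.4, 4.0]
finger_gap: 0.0105
grip_force: 39.4
```

carry_out(
  increments=[
    [[-0.435,0.03,0.055],[0,0,0],0],
    [[-0.44,0.03,0.04],[0,0,0],0],
    [[-0.44,0.03,0.02],[0,0,0],0],
    [[-0.44,0.03,0],[0,0,0],0],
    [[-0.44,0.03,-0.02],[0,0,0],0],
    [[-0.44,0.03,-0.04],[0,0,0],0],
    [[-0.435,0.03,-0.055],[0,0,0],0],
    [[-0.43,0.03,-0.075],[0,0,0],0],
  ],
)

```text
t: 33.85
eef_pos: [0.6334, 0.014, 0.2644]
ee_rot: [[0.076, 0.997, 0.0], [0.997, -0.076, 0.001], [0.001, 0.0, -1.0]]
wrist_force: [1.6, 1.1, 4.5]
finger_gap: 0.0096
grip_force: 41.9
```

carry_out(
  increments=[
    [[-0.43,0.03,-0.095],[0,0,0],0],
    [[-0.425,0.03,-0.115],[0,0,0],0],
    [[-0.42,0.03,-0.13],[0,0,0],0],
    [[-0.415,0.03,-0.15],[0,0,0],0],
    [[-0.41,0.03,-0.165],[0,0,0],0],
    [[-0.4,0.03,-0.185],[0,0,0],0],
    [[-0.39,0.03,-0.2],[0,0,0],0],
    [[-0.38,0.03,-0.22],[0,0,0],0],
  ],
)

```text
t: 34.65
eef_pos: [0.5673, 0.0189, 0.2382]
ee_rot: [[0.076, 0.997, -0.002], [0.997, -0.076, 0.002], [0.001, -0.002, -1.0]]
wrist_force: [-4.1, 5.4, 9.9]
finger_gap: 0.0103
grip_force: 42.8
```

carry_out(
  increments=[
    [[-0.37,0.03,-0.235],[0,0,0],0],
    [[-0.36,0.03,-0.25],[0,0,0],0],
    [[-0.35,0.025,-0.265],[0,0,0],0],
    [[-0.34,0.025,-0.28],[0,0,0],0],
    [[-0.325,0.025,-0.295],[0,0,0],0],
    [[-0.315,0.02,-0.31],[0,0,0],0],
    [[-0.3,0.02,-0.32],[0,0,0],0],
    [[-0.285,0.02,-0.335],[0,0,0],0],
  ],
)

```text
t: 35.45
eef_pos: [0.5142, 0.0229, 0.1921]
ee_rot: [[0.077, 0.997, -0.002], [0.997, -0.077, 0.002], [0.002, -0.002, -1.0]]
wrist_force: [3.5, 5.6, 0.3]
finger_gap: 0.0106
grip_force: 41.9
```

carry_out(
  increments=[
    [[-0.27,0.02,-0.345],[0,0,0],0],
    [[-0.26,0.02,-0.36],[0,0,0],0],
    [[-0.24,0.02,-0.37],[0,0,0],0],
    [[-0.225,0.02,-0.38],[0,0,0],0],
    [[-0.21,0.02,-0.39],[0,0,0],0],
    [[-0.19,0.01,-0.4],[0,0,0],0],
    [[-0.175,0.01,-0.4],[0,0,0],0],
    [[-0.16,0.01,-0.41],[0,0,0],0],
  ],
)

```text
t: 36.25
eef_pos: [0.4798, 0.0252, 0.1311]
ee_rot: [[0.077, 0.997, -0.002], [0.997, -0.077, 0.001], [0.001, -0.002, -1.0]]
wrist_force: [3.9, 5.3, -0.8]
finger_gap: 0.0106
grip_force: 41.1
```

carry_out(
  increments=[
    [[-0.07,0,-0.21],[0,0,0],0],
    [[-0.07,0,-0.21],[0,0,0],0],
    [[-0.06,0,-0.21],[0,0,0],0],
    [[-0.06,0,-0.21],[0,0,0],0],
    [[-0.05,0,-0.215],[0,0,0],0],
    [[-0.05,0,-0.215],[0,0,0],0],
    [[-0.04,0,-0.215],[0,0,0],0],
    [[-0.04,0,-0.215],[0,0,0],0],
  ],
)

```text
t: 37.05
eef_pos: [0.4711, 0.0256, 0.0973]
ee_rot: [[0.077, 0.997, -0.002], [0.997, -0.077, 0.002], [0.002, -0.002, -1.0]]
wrist_force: [2.6, 7.8, 1.7]
finger_gap: 0.0107
grip_force: 40.8
```

carry_out(
  increments=[
    [[-0.04,0,-0.22],[0,0,0],0],
    [[-0.03,0,-0.22],[0,0,0],0],
    [[-0.02,0,-0.22],[0,0,0],0],
    [[-0.02,0,-0.22],[0,0,0],0],
    [[-0.01,0,-0.22],[0,0,0],0],
    [[-0.01,0,-0.2],[0,0,0],0],
    [[0,0,-0.18],[0,0,0],0],
    [[0,0,-0.15],[0,0,0],0],
  ],
)

```text
t: 37.85
eef_pos: [0.4685, 0.0254, 0.0647]
ee_rot: [[0.077, 0.997, -0.002], [0.997, -0.077, 0.001], [0.001, -0.002, -1.0]]
wrist_force: [1.0, 7.5, 1.2]
finger_gap: 0.0105
grip_force: 41.2
```

carry_out(
  increments=[
    [[0,0,-0.1],[0,0,0],0],
    [[0,0,-0.06],[0,0,0],0],
    [[0,0,0],[0,0,0],0],
    [[0,0,0],[0,0,0],0],
    [[0,0,0],[0,0,0],0],
    [[0,0,0],[0,0,0],0],
    [[0,0,0],[0,0,0],0],
    [[0,0,0],[0,0,0],0],
  ],
)

```text
t: 38.65
eef_pos: [0.4684, 0.0255, 0.0632]
ee_rot: [[0.077, 0.997, -0.001], [0.997, -0.077, 0.001], [0.001, -0.002, -1.0]]
wrist_force: [-1.2, 8.0, 15.1]
finger_gap: 0.0108
grip_force: 42.9
```

The guard is resting on the walls: the push back up is 15 N and the height no longer drops. Now I release and withdraw.

carry_out(
  increments=[
    [[0,0,0],[0,0,0],0.35],
    [[0,0,0],[0,0,0],0.35],
    [[0,0,0],[0,0,0],0.35],
    [[0,0,0],[0,0,0],0.35],
    [[0,0,0.4],[0,0,0],0.35],
    [[0,0,0.8],[0,0,0],0.35],
    [[0,0,1],[0,0,0],0.35],
    [[0,0,1],[0,0,0],0.35],
  ],
)

```text
t: 39.45
eef_pos: [0.4695, 0.0244, 0.1271]
ee_rot: [[0.077, 0.997, -0.001], [0.997, -0.077, -0.0], [-0.0, -0.001, -1.0]]
wrist_force: [0.6, -0.3, 0.5]
finger_gap: 0.0297
grip_force: 0.0
```

carry_out(
  increments=[
    [[0,0,1],[0,0,0],0.35],
    [[0,0,1],[0,0,0],0.35],
    [[0,0,1],[0,0,0],0.35],
    [[0,0.9,1],[0,0,0],0.35],
    [[0,0.9,0],[0,0,0],0.35],
    [[0,0.9,0],[0,0,0],0.35],
    [[0,0.9,0],[0,0,0],0.35],
    [[0,0.9,0],[0,0,0],0.35],
  ],
)

```text
t: 40.25
eef_pos: [0.4696, 0.115, 0.2068]
ee_rot: [[0.077, 0.997, 0.0], [0.997, -0.077, -0.0], [-0.0, 0.0, -1.0]]
wrist_force: [-0.1, -0.2, 0.0]
finger_gap: 0.03
grip_force: 0.0
```

carry_out(
  increments=[
    [[0,0.9,0],[0,0,0],0.35],
    [[0,0.9,0],[0,0,0],0.35],
    [[0,0.9,0],[0,0,0],0.35],
    [[0,0.9,0],[0,0,0],0.35],
    [[0,0.9,0],[0,0,0],0.35],
    [[0,0.9,0],[0,0,0],0.35],
    [[0,0,0],[0,0,0],0.35],
    [[0,0,0],[0,0,0],0.35],
  ],
)

```text
t: 41.05
eef_pos: [0.4696, 0.2223, 0.2064]
ee_rot: [[0.076, 0.997, -0.0], [0.997, -0.076, -0.001], [-0.001, -0.0, -1.0]]
wrist_force: [0.1, -0.4, 0.6]
finger_gap: 0.0299
grip_force: 0.0
```

```bash
python3 -c "
from h import *
c=capture('side');t=capture('top')
im=np.zeros((480,800,3),np.uint8);im[:,:480]=cv2.resize(c['image'][100:340,220:460],(480,480));im[:230,485:795]=cv2.resize(t['image'][110:310,120:440],(310,230))
cv2.imwrite('pics/c6.png',im[:,:,::-1]);s=sense();print(s['eef_pos'],s['wrist_force'])"
```

```text
[0.46957247 0.22176794 0.20633756] [ 0.27293255 -0.49500778 -0.46456054]
```

View pics/c6.png

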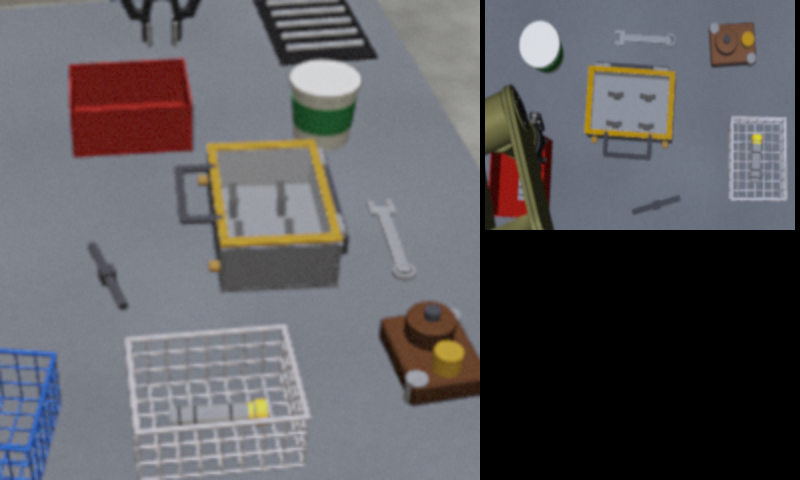

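The guard lies level and closed on the walls, with its bar at (195,195) in the left crop. The yellow valve is in the basket at (220,410), the red one is in the red box, and the bystanders haven't moved. The arm touches nothing.

```bash
python3 -c "
from station import hand_in;print(hand_in())"
```

```text
the job is handed in; nothing more can be done
None
```

The job is handed in: the red-capped reject is in the red box, the yellow-capped valve is in the bright wire basket, and the guard was lowered by its bar and is closed, with about 41 s of the 72 s used.

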